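# Hold a sugar pourer in the counter bar clamp

### The arm

A 6-joint arm with a two-finger parallel gripper is mounted at the origin on the work surface. World frame = base frame: x ahead of the robot, y to its left, z up, the work surface at z = 0. Lengths are in m, angles in rad, forces in N, time in s.
With the tool pointing down it reaches from about 0.35 to 0.725 m from the base axis. Payload 6 kg.
Tool frame: the origin (TCP) lies at the very end of the fingers, on their centre line; the grasp point (between the pads) lies 19 mm behind it (grasp_offset is the distance from the TCP to the grasp point, in m); z points along the fingers, y is the line along which they close (so a half turn about z gives the same grasp; the last joint's range is limited). The gripper opens to 85 mm and grips with 20 to 120 N. Pads are 22 mm wide; open, the fingers measure 114 mm over their backs; the gripper's body (76 mm by 85 mm) begins 54 mm behind the grasp point. The pads swing forward as they close: fully open they stand 13 mm farther back than shut.
Start: joints at [-0.809, 0.04, 0.085, 0, -1.615, -0.334], TCP at [0.249, -0.546, 0.231] pointing down, gripper open.
Joint ranges: [-2.56, 2.56], [-1.29, 2.01], [-1.08, 1.49], [-3.29, 1.98], [-2.81, -0.18], [-2.99, 2.99]. Speed limits (rad/s): [2.57, 2.57, 3.01, 3.14, 3.14, 3.14].

### API

Orientations are given as a unit quaternion [x, y, z, w].
In Python, from cell import * gives the robot as it stands.
- The arm moves only by the tool arm_command, never from a script. Its argument "rows" is one flat list of numbers, 7 for each row, row after row: the shift along the tool's x, y, z in units of 0.15 m (1.0 is 0.15 m), then the turn, a rotation vector about the tool's x, y, z in units of 45 degrees (1.0 is 45 degrees), then the finger opening in mm, from 0 to 85.4. A call has 1 to 10 rows; each row is the pose to reach, as a shift and turn from the pose commanded when the call began, along the tool's axes at that moment; what a row does not reach only later rows make up. A row lasts 1/10 s, in which the tool goes at most 50 mm and 8.59 degrees, less where a joint would pass 70% of its speed; a pose out of reach is approached as far as the arm can. A call with a number of a shift or a turn outside -1 to 1 is refused whole. A call with a gripper value outside its range is refused whole. The fingers move at their own pace and stop on an object; "squeeze" is the grip in N (left out, the last holds). Time passes only in rows, so rows that repeat a pose let the fingers close. It gives the time, the measured TCP pose, the force, the opening and the grip force at its end, in the units of the state.
- get_state(): the state, without advancing time (a new reading comes with each control period).
- get_image(name): name is "scene" or "top" or "wrist"; returns (picture, depth): 384x512x3 uint8, red, green, blue; 384x512 float32, m along the optical axis (not along the pixel's ray), 0 where there is no reading.
- get_calibration(name): a dict with "fovy" (degrees; the focal length in pixels is half the picture's height over the tangent of half this angle, whatever the lens; pixels are square), "cx", "cy" (the principal point, pixels), "world_from_camera" (4x4, takes a point from camera to world coordinates); the wrist camera has in their place "tool_from_camera" (4x4, takes a point from camera to tool coordinates, whose origin is the TCP and whose axes are the flange's). Camera axes: x right, y up, looking along -z (the intrinsics and any distortion apply to the point x, -y, -z); pixel columns grow to the right and rows downward; lengths in m; the calibration is good to about 2 mm. A picture is of the moment at which its call begins: read the wrist's pose just before it. get_calibration takes no time and is no camera call.
- sign_off(): hands the job in; it is judged then, once.
Trained networks look in the newest picture that a camera, given by its name, has taken for a name from the list of things; names that differ only in an ending like _2 or _b are one class to them, and where a whole thing is asked for, a point or a joint stands for the part that bears it (a point fixed in the world has none). Each returns a list of dicts, best first, with "conf" (0 to 1); they miss things now and then, are a little off and sometimes report something else, mostly with a low value. They report only what shows in the picture. A call takes as long as a camera call. They do not tell look-alikes from the thing itself.
- cut_out(camera, name): "region" (384x512 bool, what is visible of it) and "uv" ([column, row] in pixels, amid what is visible of it).
The state is a dict: "time": time; "joint_pos": joint angles; "joint_vel": joint speeds; "tau": joint torques, N m; "eef_pos": TCP position; "tcp_rot": TCP orientation; "ft_force": force on the tool from outside, world axes, zero at the start; "moment": the same for the moment, N m; "width": finger opening in m; "gripper_force": force on a finger pad.
Only numpy, scipy, OpenCV 4.12 (cv2) and the standard library are available. Lean on these libraries where they do the work, as an engineer would, in place of code of your own. Each camera call takes 0.05 s, during which the arm holds its last target. There are 200 camera calls.

### The job

The lid of the empty glass sugar pourer is stuck: set the lidded pourer gently upright on the counter clamp's bed, between the sprung pad and the V-shaped jaw, and let go of it. Then pump the clamp's trigger against its handle, working the trigger only and never pushing the bar or pad by hand, until the pad presses the glass snugly into the V, the pad's springs taking up load but not squashed flat. Finish while holding: keep the trigger squeezed so the pourer stays gripped for a colleague to unscrew the lid, and leave the other things on the counter where they stand.

Things in the scene. Friction and masses are not known exactly. Their poses are not given: they have to be found in the camera images.
- pourer: glass sugar pourer with its bright metal lid on: upright round jar 66 mm in diameter up to 92 mm high, narrowing to a lid 62 mm in diameter from 103 to 121 mm, a dome above, 145 mm high in all, about 0.3 kg. Origin at the centre of its underside, z up. Grip it round the glass 85 to 95 mm above its foot, so the fingers stay above the clamp's jaws
- clamp: one-hand bar clamp bolted to the counter (place and heading vary). Origin on the counter under its trigger housing; x is the pressing direction, from handle to pad to V jaw; z up. Housing 30 mm wide (y), x from -40 to +45 mm, 100 mm high, the trigger just ahead of the black handle above it. The bar's tail sticks out behind to x = -125 mm, 45 to 70 mm high
- handle_grip (a point): centre of the upright black handle, 142 mm above the counter. The handle is 18 mm thick along the clamp's x (back face 9 mm behind this point), 26 mm wide in y; its top is 165 mm above the counter
- trigger: the steel trigger, a lever 10 mm thick (x), 22 mm wide (y), its top 160 mm above the counter. Origin on its pivot, 92 mm above the counter; its z is upright at rest and tilts back to the handle by up to 0.36 rad when squeezed. A spring (2.5 N, 4.5 N squeezed home) returns it. A full squeeze drives bar and pad about 8 mm forward, a partial one less; let go, they stay, slipping back 1 mm under load
- trigger_grip (a point): middle of the trigger's grip, in the lever's centre, 50 mm from the pivot, 141 mm above the counter; travel here 18 mm. Outside distance from trigger front to handle back: 54 mm at rest, 36 mm squeezed home. The pad pushes with about 0.6 to 1.4 times the hand's force here, varying over the stroke: 10 to 20 N for 15 N; the pad's give shows it best
- bar: the 10 mm square steel bar that the trigger drives through one-way dogs (it cannot be backed off), with its 44 x 42 mm end plate; axes as the clamp's, origin in the front of the end plate, 45 mm above the counter
- pad: the sprung pad on the bar's end, a rubber-faced plate 44 mm wide and 46 mm high (from 22 to 68 mm above the counter); axes as the clamp's, origin in the centre of its face. Unloaded it stands 17 mm in front of the bar's end plate; it gives up to 8 mm, at 5 N per mm, so 2 to 6 mm is a good snug hold and 8 mm is squashed flat
- vjaw: the fixed far jaw, rubber-lined, a V open towards the pad, 76 mm high; origin and axes as the clamp's. The V touches the pourer on both sides of its back and spans 56 mm in y
- bed: the clamp's flat iron bed, 86 mm wide, top 10 mm above the counter, from x = -85 to +230 mm; origin and axes as the clamp's
- seat (a point): point on the bed's top where the pourer's axis stands when the pourer rests in the V: 150 mm in front of the clamp's origin. At the start there are 22 to 42 mm of free room between pad and a pourer standing here; the pad pushes the pourer into the V if it stands short of it
- open_pourer: bystander: the second glass pourer, same jar but open, without a lid, 106 mm high. Origin under its centre
- pourer_lid: bystander: a loose pourer lid of bright metal, 62 mm in diameter, 43 mm high. Origin under its centre
- toothpick_cup: bystander: white porcelain toothpick cup, 52 mm in diameter, 62 mm high. Origin under its centre
- brass_key: bystander: heavy brass dispenser key lying flat, 115 mm long, 9 mm thick. Origin on the counter near its middle
- salt_shaker: bystander: glass salt shaker with metal cap, 44 mm in diameter, 81 mm high. Origin under its centre
- dispenser_a: bystander: chrome napkin dispenser, empty, 100 x 112 mm and 142 mm high, at the far left. Origin under its centre
- dispenser_b: bystander: the same, at the far right
Not all that is in view belongs to the job. Leave any green or orange look-alike of the pourer alone.

How it is judged:
By the outcome, as a careful person would: the job done as asked, in the order asked, and still so for the second after the job is handed in, while the arm keeps its last pose, push and grip.
It also fails if it takes over 67 s, if anything falls off the work surface, if the arm or the gripper's body presses on something with over 40 N, if the wrist force passes 120 N, or if a joint passes its speed limit or range.

## Working session

There is one attempt and no reset: what is moved stays moved. The work goes in short steps, Python scripts to look and compute and a tool call to move; the robot and the scene stay as the last step left them, time stands still between calls to the robot, and variables do not carry over. Pictures are saved under pics/ and viewed, at most 10 in all, crops included, and the job is handed in when it is done.

Besides the shell and the picture viewer there is one more tool, called in YAML: its name, and indented under it one key for each argument. arm_command: Moves the arm, as the interface text tells. Its arguments: {"type":"object","properties":{"rows":{"type":"array","items":{"type":"number"}},"squeeze":{"type":"number"}},"required":["rows"]}

```bash
mkdir -p pics; ls; python3 - <<'E'
from cell import *
import cv2,numpy as np
a,_=get_image("scene");b,_=get_image("top")
cv2.imwrite("pics/s.png",a[:,:,::-1]);cv2.imwrite("pics/t.png",cv2.resize(b,(800,600))[:,:,::-1])
for n in("scene","top","wrist"):print(n,get_calibration(n))
s=get_state();print(s)
E
```

```text
pics
scene {'fovy': 51.10786986588479, 'cx': 252.67736377975962, 'cy': 188.81866632010144, 'world_from_camera': array([[-0.70048038, -0.41616055,  0.57977378,  1.23273815],
       [ 0.7136003 , -0.41991534,  0.5607546 ,  0.68339513],
       [ 0.01009196,  0.80652434,  0.59111475,  0.79961747],
       [ 0.        ,  0.        ,  0.        ,  1.        ]])}
top {'fovy': 51.755013160504575, 'cx': 261.2133857518874, 'cy': 188.11017083584554, 'world_from_camera': array([[-0.01942799,  0.98691854, -0.16004485,  0.40068729],
       [-0.99978901, -0.01810919,  0.00969474, -0.00456558],
       [ 0.00666964,  0.16019943,  0.98706213,  1.12939393],
       [ 0.        ,  0.        ,  0.        ,  1.        ]])}
wrist {'fovy': 69.74659723167507, 'cx': 252.1170793682317, 'cy': 191.0966129902705, 'tool_from_camera': array([[-3.24370944e-04,  9.58179448e-01,  2.86167853e-01,
         7.27413406e-02],
       [ 9.99999134e-01,  6.75744778e-04, -1.12910689e-03,
        -1.12844906e-03],
       [-1.27526345e-03,  2.86167239e-01, -9.58178838e-01,
        -1.42630795e-01],
       [ 0.00000000e+00,  0.00000000e+00,  0.00000000e+00,
         1.00000000e+00]])}
{'time': 0.1, 'joint_pos': array([-8.09296860e-01,  4.07415058e-02,  8.39653863e-02, -4.17655786e-04,
       -1.61550088e+00, -3.33714974e-01]), 'joint_vel': array([-0.00106114, -0.00083854,  0.00283124,  0.00294042,  0.00036278,
       -0.0010613 ]), 'tau': array([-3.51487361e-03, -3.69350123e+01,  3.48285306e+01,  6.95179045e+00,
       -4.47066661e-03,  1.01977128e-05]), 'eef_pos': array([ 0.2488794 , -0.54563858,  0.2304128 ]), 'tcp_rot': array([-2.12273955e-01,  9.77209894e-01,  7.40698897e-04, -2.07333491e-04]), 'ft_force': array([-0.14424209,  0.23644109, -0.22855496]), 'moment': array([-0.03762816,  0.01729217,  0.02843867]), 'gripper_force': 0.0, 'width': 0.08492950513348294}
```

View pics/s.png

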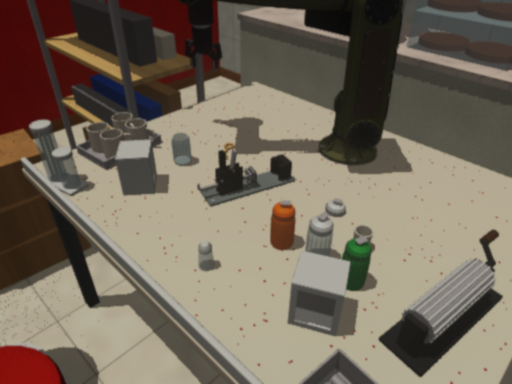

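View pics/t.png

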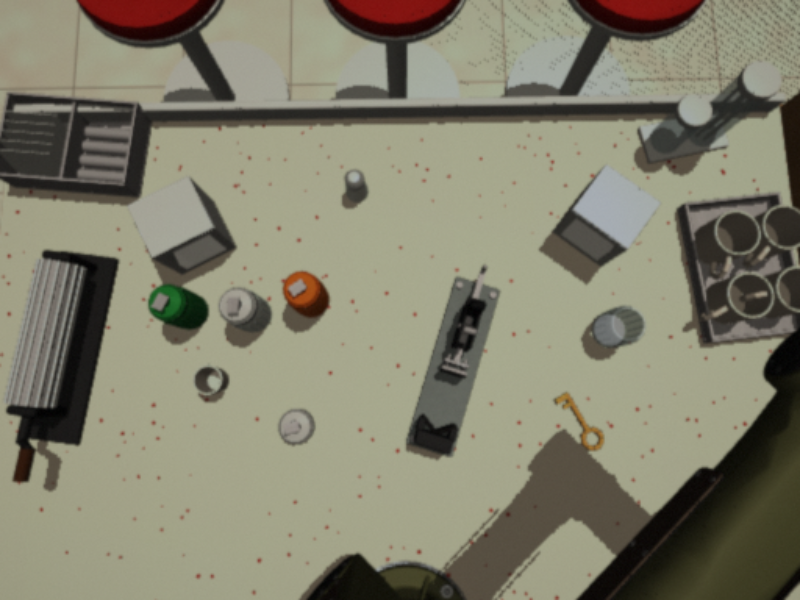

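The top view shows the candidates at (178,306) green, (243,308) clear glass with a metal lid, and (305,293) orange. The clear one fits the description. The open pourer, with no lid, is at (617,327). The clamp has its V jaw at (433,437), near the robot, and its handle at (468,320).

```bash
cat > h.py <<'E'
from cell import *
import cv2,numpy as np
from scipy.spatial.transform import Rotation as R
def cam(n):
    c=get_calibration(n);f=192/np.tan(np.radians(c["fovy"]/2))
    if n=="wrist":
        s=get_state();T=np.eye(4);T[:3,:3]=R.from_quat(s["tcp_rot"]).as_matrix();T[:3,3]=s["eef_pos"];M=T@c["tool_from_camera"]
    else: M=c["world_from_camera"]
    return c,f,M
def ray(C,u,v,z):
    c,f,M=C;d=M[:3,:3]@np.array([(u-c["cx"])/f,-(v-c["cy"])/f,-1]);o=M[:3,3];return o+d*(z-o[2])/d[2]
def proj(C,p):
    c,f,M=C;q=M[:3,:3].T@(np.asarray(p)-M[:3,3]);return c["cx"]+f*q[0]/-q[2],c["cy"]-f*q[1]/-q[2]
def cloud(C,dep):
    c,f,M=C;v,u=np.mgrid[0:384,0:512]
    p=np.stack([(u-c["cx"])/f*dep,-(v-c["cy"])/f*dep,-dep],-1);return p@M[:3,:3].T+M[:3,3]
E
python3 - <<'E'
from h import *
im,d=get_image("top");C=cam("top");P=cloud(C,d)
for n in["pourer","clamp","handle_grip","trigger","pad","vjaw","bed","open_pourer","pourer_lid","toothpick_cup","brass_key","salt_shaker","dispenser_a"]:
    for o in cut_out("top",n)[:3]:
        r=o["region"]&(d>0);q=P[r]
        print(n,round(o["conf"],2),np.round(o["uv"]),"med",np.round(np.median(q,0),3),"lo",np.round(np.percentile(q,3,0),3),"hi",np.round(np.percentile(q,97,0),3))
cv2.imwrite("pics/c1.png",np.hstack([cv2.resize(im[160:230,80:220],(560,280),interpolation=3)])[:,:,::-1])
cv2.imwrite("pics/c2.png",cv2.resize(im[165:295,250:330],(360,585),interpolation=3)[:,:,::-1])
E
```

```text
pourer 0.98 [113. 195.] med [0.552 0.368 0.12 ] lo [0.526 0.351 0.001] hi [0.587 0.406 0.146]
pourer 0.83 [158. 197.] med [0.543 0.256 0.125] lo [0.518 0.235 0.017] hi [0.574 0.29  0.147]
pourer 0.81 [198. 188.] med [0.566 0.155 0.127] lo [0.543 0.13  0.021] hi [0.596 0.187 0.147]
clamp 0.58 [291. 234.] med [ 0.451 -0.094  0.011] lo [ 0.314 -0.163  0.005] hi [ 0.598 -0.026  0.153]
handle_grip 0.84 [288. 234.] med [ 0.448 -0.093  0.011] lo [ 0.315 -0.162  0.006] hi [ 0.595 -0.025  0.153]
pad 0.45 [290. 238.] med [ 0.439 -0.089  0.066] lo [ 0.429 -0.111  0.011] hi [ 0.462 -0.071  0.07 ]
vjaw 0.96 [281. 278.] med [ 0.331 -0.054  0.073] lo [ 0.308 -0.088  0.01 ] hi [ 0.357 -0.023  0.078]
bed 0.61 [286. 235.] med [ 0.448 -0.093  0.01 ] lo [ 0.348 -0.168  0.005] hi [ 0.594 -0.03   0.041]
open_pourer 0.72 [397. 209.] med [ 0.509 -0.378  0.064] lo [ 0.479 -0.41   0.004] hi [ 0.538 -0.349  0.106]
pourer_lid 0.97 [190. 272.] med [0.352 0.183 0.027] lo [0.325 0.159 0.001] hi [0.378 0.212 0.044]
pourer_lid 0.59 [293. 231.] med [ 0.46  -0.104  0.053] lo [ 0.434 -0.146  0.031] hi [ 0.608 -0.076  0.07 ]
toothpick_cup 0.8 [132. 244.] med [0.432 0.339 0.037] lo [0.411 0.307 0.003] hi [0.453 0.353 0.064]
brass_key 0.82 [373. 278.] med [ 0.327 -0.327  0.007] lo [ 0.3   -0.354 -0.002] hi [ 0.391 -0.283  0.012]
salt_shaker 0.82 [230. 121.] med [0.772 0.076 0.069] lo [0.763 0.06  0.013] hi [0.797 0.093 0.082]
salt_shaker 0.43 [302. 211.] med [ 0.502 -0.109  0.155] lo [ 0.494 -0.118  0.053] hi [ 0.512 -0.101  0.16 ]
salt_shaker 0.4 [372. 272.] med [ 0.335 -0.323  0.008] lo [ 0.3   -0.354  0.001] hi [ 0.393 -0.282  0.012]
dispenser_a 0.73 [390. 141.] med [ 0.692 -0.357  0.14 ] lo [ 0.634 -0.414  0.001] hi [ 0.758 -0.295  0.145]
dispenser_a 0.66 [118. 144.] med [0.685 0.368 0.14 ] lo [0.632 0.308 0.001] hi [0.753 0.429 0.145]
```

View pics/c1.png

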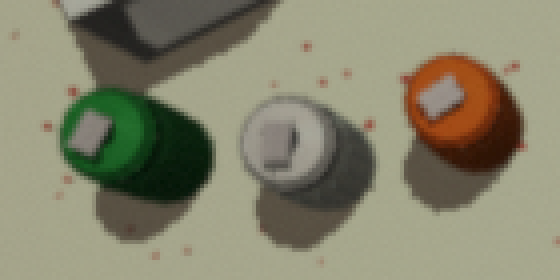

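View pics/c2.png

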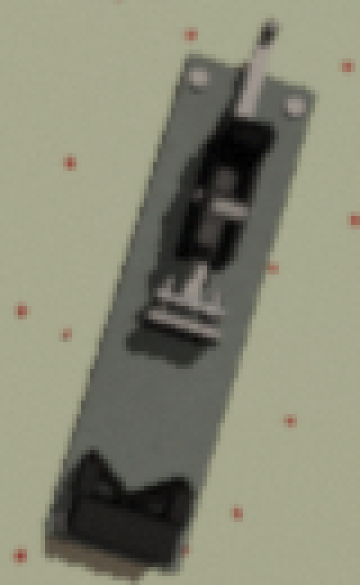

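```bash
python3 - <<'E'
from h import *
im,d=get_image("top");C=cam("top");P=cloud(C,d)
m=(P[...,2]>.004)&(P[...,2]<.015)&(P[...,0]>.28)&(P[...,0]<.66)&(P[...,1]<0)&(P[...,1]>-.2)
m|=(P[...,2]>.015)&(P[...,2]<.2)&(P[...,0]>.28)&(P[...,0]<.58)&(P[...,1]<-.02)&(P[...,1]>-.17)
n,l,st,_=cv2.connectedComponentsWithStats(m.astype(np.uint8));i=1+st[1:,4].argmax()
# gray bed pixels
k=(l==i)&(P[...,2]<.015);print("bed rect",cv2.minAreaRect((P[k][:,:2]*1000).astype(np.float32)),k.sum())
cp=cv2.boxPoints(cv2.minAreaRect((P[k][:,:2]*1000).astype(np.float32)));print(cp)
for lo,hi in((.06,.075),(.07,.082),(.095,.11),(.13,.157),(.157,.175)):
    q=P[(l==i)&(P[...,2]>lo)&(P[...,2]<hi)]
    if len(q)>3:print(lo,len(q),q.mean(0).round(4),cv2.minAreaRect((q[:,:2]*1000).astype(np.float32)))
q=P[(np.abs(P[...,0]-.545)<.06)&(np.abs(P[...,1]-.257)<.05)&(P[...,2]>.117)]
print("lid",q.mean(0),q.min(0),q.max(0),len(q),cv2.minEnclosingCircle((q[:,:2]*1000).astype(np.float32)))
s=get_state();print(R.from_quat(s["tcp_rot"]).as_matrix().round(3))
E
```

```text
bed rect ((453.7569580078125, -95.35903930664062), (87.97843933105469, 318.69073486328125), 71.9757308959961) 2300
[[ 288.62024    -87.884895 ]
 [ 591.6714    -186.49413  ]
 [ 618.8937    -102.83318  ]
 [ 315.84253     -4.2239532]]
0.06 405 [ 0.3769 -0.0707  0.0699] ((430.25238037109375, -89.60700988769531), (67.52526092529297, 256.6116027832031), 70.62435913085938)
0.07 361 [ 0.3387 -0.0577  0.0742] ((426.0855407714844, -83.65251922607422), (65.15130615234375, 245.0453643798828), 73.90972900390625)
0.095 103 [ 0.5144 -0.1129  0.0996] ((517.3641967773438, -116.67234802246094), (30.15557098388672, 82.68522644042969), 71.46671295166016)
0.13 39 [ 0.5163 -0.1136  0.1484] ((520.3958740234375, -116.85186004638672), (22.10417366027832, 56.14884567260742), 74.80658721923828)
0.157 86 [ 0.529  -0.1205  0.1621] ((520.7208251953125, -116.452880859375), (25.257917404174805, 54.24536895751953), 67.48188018798828)
lid [0.54810794 0.26437215 0.13147645] [0.52036732 0.23791219 0.11726569] [0.58042986 0.29711382 0.14969313] 452 ((549.94970703125, 266.68280029296875), 31.110151290893555)
[[-0.91  -0.415 -0.   ]
 [-0.415  0.91   0.   ]
 [ 0.     0.    -1.   ]]
```

arm_command:
  rows: [-1,1,-0.33,0,0,0,85,-1,1,-0.33,0,0,0,85,-1,1,-0.33,0,0,0,85,-1,1,-0.33,0,0,0,85,-1,1,-0.33,0,0,0,85]

```text
time: 1.35
eef_pos: [0.3242, -0.3447, 0.2829]
tcp_rot: [-0.214, 0.977, -0.001, 0.002]
ft_force: [-0.1, -1.3, 0.4]
width: 0.0849
gripper_force: 0.0
```

arm_command:
  rows: [-1,1,0,0,0,0,85,-1,1,0,0,0,0,85,-1,1,0,0,0,0,85,-1,1,0,0,0,0,85,-1,1,0,0,0,0,85]

```text
time: 1.85
eef_pos: [0.3984, -0.1448, 0.2808]
tcp_rot: [-0.215, 0.977, 0.0, 0.001]
ft_force: [-0.4, -0.0, -0.3]
width: 0.085
gripper_force: 0.0
```

arm_command:
  rows: [-1,1,0,0,0,0,85,-1,1,0,0,0,0,85,-1,1,0,0,0,0,85,-1,1,0,0,0,0,85,-1,1,0,0,0,0,85]

```text
time: 2.35
eef_pos: [0.4723, 0.0536, 0.2796]
tcp_rot: [-0.214, 0.977, 0.0, -0.001]
ft_force: [-0.6, -0.2, -0.1]
width: 0.0848
gripper_force: 0.0
```

arm_command:
  rows: [-0.9,0.9,0,0,0,0.94,85,-0.9,0.9,0,0,0,0.94,85,-0.9,0.9,0,0,0,0.94,85,-0.9,0.9,0,0,0,0.94,85,-0.9,0.9,0,0,0,0.94,85,-0.9,0.9,0,0,0,0.94,85]

```text
time: 2.95
eef_pos: [0.5388, 0.2293, 0.2798]
tcp_rot: [0.155, 0.988, -0.001, -0.001]
ft_force: [0.3, -0.8, -0.5]
width: 0.0852
gripper_force: 0.0
```

```bash
python3 - <<'E'
from h import *
C=cam("wrist");im,d=get_image("wrist");P=cloud(C,d)
cv2.imwrite("pics/w1.png",im[:,:,::-1])
for o in cut_out("wrist","pourer")[:4]:
    r=o["region"]&(d>0)&(P[...,2]>.1)&(P[...,2]<.123);q=(P[r][:,:2]*1000).astype(np.float32)
    print(o["conf"],o["uv"],im[o["region"]].mean(0),len(q),len(q) and (q.mean(0),cv2.minEnclosingCircle(q)), P[o["region"]][:,2].max())
s=get_state();print(s["eef_pos"],R.from_quat(s["tcp_rot"]).as_matrix().round(3))
E
```

```text
0.92 [382.7, 143.3] [53.50789474 87.42009569 57.14114833] 549 (array([546.1381 , 365.91687], dtype=float32), ((558.5772094726562, 383.4437561035156), 31.545936584472656)) 0.4225107556724217
0.9 [287.2, 168.8] [135.93044355 133.97748656 128.71068548] 300 (array([534.937  , 265.14124], dtype=float32), ((551.4439086914062, 268.08941650390625), 31.195419311523438)) 0.4225107556724217
0.64 [214.4, 208.7] [125.55530547  81.43987138  52.37524116] 379 (array([559.605  , 176.48514], dtype=float32), ((576.633544921875, 163.26031494140625), 31.36813735961914)) 0.4225107556724217
[0.53873221 0.2282499  0.2811518 ] [[-0.953  0.303  0.   ]
 [ 0.303  0.953 -0.   ]
 [-0.     0.    -1.   ]]
```

View pics/w1.png

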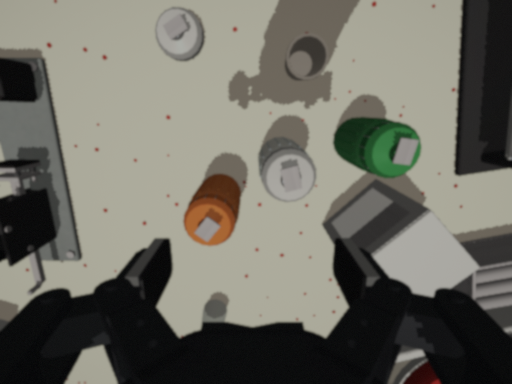

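The middle glass pourer with the metal lid is at (287,170), orange is at (212,208) and green at (383,145). The fingertips show at (150,265) and (355,265). I'll measure where the open fingertips stand in the tool frame.

```bash
python3 - <<'E'
from h import *
C=cam("wrist");im,d=get_image("wrist");c,f,M=C
M2=c["tool_from_camera"];P=cloud((c,f,M2),d)
for sl in((slice(235,384),slice(60,180)),(slice(235,384),slice(325,460))):
    q=P[sl].reshape(-1,3);q=q[(q[:,2]<.05)&(q[:,2]>-.12)&(abs(q[:,1])<.08)]
    print(len(q),np.percentile(q,[1,50,99,100],axis=0).round(4))
    for z in np.arange(-.06,.02,.008):
        w=q[abs(q[:,2]-z)<.004]
        if len(w):print(z.round(3),len(w),w.min(0).round(3),w.max(0).round(3))
E
```

```text
11467 [[-0.0115 -0.065  -0.0995]
 [ 0.0107 -0.043  -0.0685]
 [ 0.0191 -0.0172 -0.0175]
 [ 0.0204 -0.0155 -0.012 ]]
-0.06 1187 [-0.014 -0.069 -0.064] [ 0.013 -0.038 -0.056]
-0.052 447 [-0.001 -0.065 -0.056] [ 0.013 -0.042 -0.048]
-0.044 504 [-0.011 -0.057 -0.048] [ 0.011 -0.043 -0.04 ]
-0.036 540 [-0.012 -0.057 -0.04 ] [ 0.011 -0.043 -0.032]
-0.028 435 [-0.012 -0.057 -0.032] [ 0.011 -0.042 -0.024]
-0.02 340 [-0.012 -0.056 -0.024] [ 0.011 -0.043 -0.016]
-0.012 65 [-0.011 -0.049 -0.016] [ 0.01  -0.042 -0.012]
12834 [[-0.0116  0.0157 -0.0995]
 [ 0.0103  0.0424 -0.0695]
 [ 0.0191  0.0673 -0.0182]
 [ 0.0206  0.0719 -0.0124]]
-0.06 1237 [-0.013  0.037 -0.064] [ 0.013  0.072 -0.056]
-0.052 444 [-0.     0.041 -0.056] [ 0.012  0.063 -0.048]
-0.044 508 [-0.011  0.041 -0.048] [ 0.011  0.056 -0.04 ]
-0.036 533 [-0.012  0.041 -0.04 ] [ 0.011  0.056 -0.032]
-0.028 447 [-0.013  0.041 -0.032] [ 0.011  0.056 -0.024]
-0.02 331 [-0.012  0.042 -0.024] [ 0.011  0.055 -0.016]
-0.012 61 [-0.011  0.042 -0.016] [ 0.01   0.049 -0.012]
```

arm_command:
  rows: [0,0.27,0.5,0,0,0,85,0,0.27,0.7,0,0,0,85,0,0.27,0.7,0,0,0,85]

```text
time: 3.4
eef_pos: [0.5488, 0.2666, 0.1698]
tcp_rot: [0.154, 0.988, -0.002, -0.003]
ft_force: [-0.6, -0.3, -0.5]
width: 0.0848
gripper_force: 0.0
```

arm_command:
  rows: [-0.01,0,0.3,0,0,0,85,-0.01,0,0.5,0,0,0,85,-0.01,0,0.58,0,0,0,85,-0.01,0,0.58,0,0,0,85]

```text
time: 3.8
eef_pos: [0.5523, 0.2662, 0.089]
tcp_rot: [0.154, 0.988, -0.001, -0.0]
ft_force: [0.6, 0.0, -0.6]
width: 0.0848
gripper_force: 0.0
```

arm_command:
  rows: [0,0,0.04,0,0,0,85,0,0,0.09,0,0,0,85,0,0,0.09,0,0,0,85]

```text
time: 4.1
eef_pos: [0.5522, 0.2672, 0.0753]
tcp_rot: [0.155, 0.988, 0.0, -0.0]
ft_force: [-0.3, 0.3, -0.9]
width: 0.085
gripper_force: 0.0
```

arm_command:
  rows: [0,0,0,0,0,0,64,0,0,0,0,0,0,58,0,0,0,0,0,0,58,0,0,0,0,0,0,58,0,0,0,0,0,0,58,0,0,0,0,0,0,58]
  squeeze: 30

```text
time: 4.7
eef_pos: [0.5528, 0.2675, 0.0763]
tcp_rot: [0.154, 0.988, 0.001, 0.001]
ft_force: [-0.2, 2.3, 5.6]
width: 0.0647
gripper_force: 34.5
```

arm_command:
  rows: [0,0,-0.1,0,0,0,58,0,0,-0.2,0,0,0,58,0,0,-0.5,0,0,0,58,0,0,-0.8,0,0,0,58,0,0,-0.8,0,0,0,58]
  squeeze: 40

```text
time: 5.2
eef_pos: [0.555, 0.2679, 0.2047]
tcp_rot: [0.155, 0.988, 0.004, 0.005]
ft_force: [1.1, -0.0, -2.4]
width: 0.0645
gripper_force: 47.0
```

```bash
python3 - <<'E'
from h import *
C=cam("scene");im,d=get_image("scene");print(proj(C,[.552,.267,.16]))
cv2.imwrite("pics/s2.png",cv2.resize(im[110:290,200:420],(733,600),interpolation=3)[:,:,::-1])
s=get_state();print(s["eef_pos"],s["ft_force"],s["width"])
E
```

```text
(np.float64(321.81519498183303), np.float64(211.85276196813268))
[0.55365313 0.2678626  0.20042078] [-0.1597547   0.59016401 -5.00337545] 0.06400734945079334
```

View pics/s2.png

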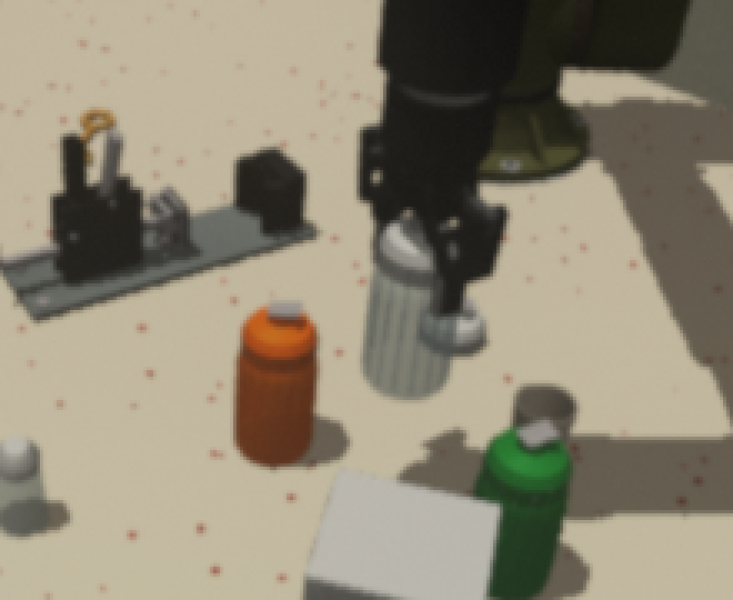

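arm_command:
  rows: [0.2,0,-0.3,0,0,0,58,0.4,-0.1,-0.4,0,0,0,58,0.4,-0.35,-0.4,0,0,0,58,0.4,-0.65,-0.4,0,0,0,58,0.4,-0.95,-0.4,0,0,0,58,0.4,-1,-0.4,0,0,0,58]

```text
time: 5.85
eef_pos: [0.4478, 0.1394, 0.2554]
tcp_rot: [0.156, 0.988, -0.0, -0.0]
ft_force: [0.6, 0.8, -3.8]
width: 0.064
gripper_force: 47.8
```

arm_command:
  rows: [0,-0.3,0,0,0,0,58,0,-0.6,0,0,0,0,58,0,-0.9,0,0,0,0,58,0,-1,0,0,0,0,58]

```text
time: 6.25
eef_pos: [0.4021, -0.0027, 0.2551]
tcp_rot: [0.156, 0.988, -0.0, -0.0]
ft_force: [0.6, 0.3, -3.3]
width: 0.0642
gripper_force: 48.1
```

arm_command:
  rows: [0,-0.25,0,0,0,0,58,0,-0.4,0,0,0,0,58,0,-0.5,0,0,0,0,58,0,-0.5,0,0,0,0,58,0,-0.5,0,0,0,0,58]

```text
time: 6.75
eef_pos: [0.3805, -0.0713, 0.2545]
tcp_rot: [0.155, 0.988, 0.0, -0.001]
ft_force: [-0.6, -0.4, -3.0]
width: 0.0643
gripper_force: 48.0
```

```bash
python3 - <<'E'
from h import *
C=cam("scene");im,d=get_image("scene");P=cloud(C,d)
O=np.array([.5215,-.1173]);X=np.array([-.951,.309]);Y=np.array([-.309,-.951])
s=get_state();Q=s["eef_pos"];Rm=R.from_quat(s["tcp_rot"]).as_matrix()
print(Q,s["width"],"clamp xy",(Q[:2]-O)@X,(Q[:2]-O)@Y,Rm[:,1].round(4),Rm[:,2].round(4))
p=P[(d>0)];a=(p[:,:2]-O)@X;b=(p[:,:2]-O)@Y
for nm,m in(("handle",(p[:,2]>.125)&(p[:,2]<.17)&(abs(a)<.06)&(abs(b)<.03)),("housing",(p[:,2]>.05)&(p[:,2]<.095)&(a>-.06)&(a<.06)&(abs(b)<.03)),("vj",(p[:,2]>.03)&(p[:,2]<.08)&(a>.13)&(a<.24)&(abs(b)<.06)),("pad",(p[:,2]>.03)&(p[:,2]<.08)&(a>.06)&(a<.13)&(abs(b)<.06)),("bed",(p[:,2]>.006)&(p[:,2]<.014)&(a>-.12)&(a<.26)&(abs(b)<.07))):
    if m.sum():print(nm,m.sum(),np.percentile(a[m],[1,50,99]).round(4),np.percentile(b[m],[1,50,99]).round(4),np.percentile(p[m,2],[1,99]).round(4))
CW=cam("wrist");iw,dw=get_image("wrist");cv2.imwrite("pics/w3.png",iw[:,:,::-1])
q=cloud(CW,dw);q=q[dw>0];a=(q[:,:2]-O)@X;b=(q[:,:2]-O)@Y
for z0 in(.068,.076,.1):
    m=(abs(q[:,2]-z0)<.004)&(abs(b)<.06)&(a>-.1)&(a<.26);print(z0,m.sum(),m.sum() and (np.percentile(a[m],[1,50,99]).round(4),np.percentile(b[m],[1,50,99]).round(4)))
E
```

```text
[ 0.38062512 -0.07103293  0.25460827] 0.06414744478404118 clamp xy 0.14826853318941685 -0.0004696496623117294 [ 3.053e-01  9.522e-01 -1.000e-04] [-1.3e-03  4.0e-04 -1.0e+00]
handle 157 [-0.0279 -0.0158  0.0269] [-0.0152 -0.0072  0.0106] [0.1257 0.1669]
housing 364 [-0.0543 -0.0015  0.0457] [-0.018  -0.013   0.0152] [0.0506 0.0945]
vj 363 [0.1715 0.1911 0.2213] [-0.0367 -0.0134  0.03  ] [0.0305 0.0789]
pad 158 [0.0611 0.0747 0.0924] [-0.0237 -0.0111  0.0187] [0.0309 0.071 ]
bed 938 [-0.0827  0.0676  0.2212] [-0.045  -0.0177  0.0388] [0.0062 0.0139]
0.068 354 (array([0.173 , 0.187 , 0.2217]), array([-0.0344,  0.0084,  0.0332]))
0.076 1673 (array([0.1756, 0.2055, 0.2217]), array([-0.0326, -0.0019,  0.0307]))
0.1 0 0
```

View pics/w3.png

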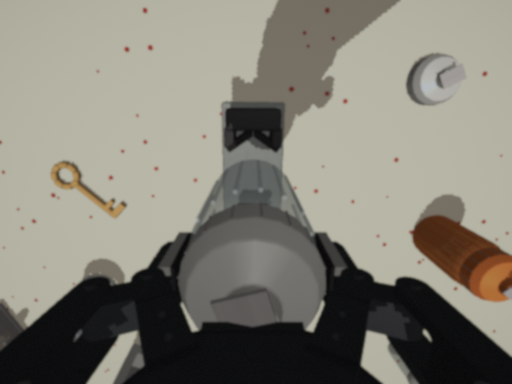

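Pourer held upright at (255,270), with the V jaw ahead of it at (253,125). It is centred across the clamp. I'll set it down 5 mm short of the V.

arm_command:
  rows: [-0.04,0,0.25,0,0,0,58,-0.04,0,0.5,0,0,0,58,-0.04,0,0.75,0,0,0,58,-0.04,0,0.9,0,0,0,58,-0.04,0,1,0,0,0,58,-0.04,0,1,0,0,0,58]

```text
time: 7.45
eef_pos: [0.3854, -0.073, 0.1033]
tcp_rot: [0.154, 0.988, -0.0, -0.002]
ft_force: [-1.1, 0.8, -4.5]
width: 0.0642
gripper_force: 47.9
```

arm_command:
  rows: [0,0,0.03,0,0,0,58,0,0,0.06,0,0,0,58,0,0,0.085,0,0,0,58,0,0,0.1,0,0,0,58,0,0,0.1,0,0,0,58]

```text
time: 7.95
eef_pos: [0.3862, -0.0734, 0.0901]
tcp_rot: [0.155, 0.988, 0.0, -0.0]
ft_force: [-0.3, 0.1, -4.7]
width: 0.0642
gripper_force: 47.9
```

arm_command:
  rows: [0,0,0.01,0,0,0,58,0,0,0.015,0,0,0,58,0,0,0.02,0,0,0,58,0,0,0.02,0,0,0,58]

```text
time: 8.35
eef_pos: [0.3863, -0.0734, 0.0872]
tcp_rot: [0.155, 0.988, 0.0, -0.0]
ft_force: [0.2, -0.5, -4.2]
width: 0.0645
gripper_force: 47.9
```

arm_command:
  rows: [0,0,0.005,0,0,0,58,0,0,0.01,0,0,0,58,0,0,0.01,0,0,0,58]

```text
time: 8.65
eef_pos: [0.3866, -0.0734, 0.0865]
tcp_rot: [0.155, 0.988, -0.0, 0.0]
ft_force: [-1.3, 0.9, 0.6]
width: 0.0641
gripper_force: 48.5
```

arm_command:
  rows: [0,0,0,0,0,0,66,0,0,0,0,0,0,70,0,0,0,0,0,0,78,0,0,0,0,0,0,85,0,0,0,0,0,0,85,0,0,0,0,0,0,85]
  squeeze: 20

```text
time: 9.25
eef_pos: [0.3863, -0.0734, 0.0858]
tcp_rot: [0.155, 0.988, 0.0, -0.0]
ft_force: [-0.6, 0.4, -0.4]
width: 0.0854
gripper_force: 0.0
```

arm_command:
  rows: [0,0,-0.15,0,0,0,85,0,0,-0.4,0,0,0,85,0,0,-0.7,0,0,0,85,0,0,-1,0,0,0,85,0,0,-1,0,0,0,85]

```text
time: 9.75
eef_pos: [0.3883, -0.0739, 0.2426]
tcp_rot: [0.155, 0.988, 0.001, 0.005]
ft_force: [1.0, 0.5, -0.7]
width: 0.0853
gripper_force: 0.0
```

```bash
python3 - <<'E'
from h import *
C=cam("wrist");im,d=get_image("wrist");P=cloud(C,d);q=P[d>0]
O=np.array([.5215,-.1173]);X=np.array([-.951,.309]);Y=np.array([-.309,-.951])
s=get_state();print(s["joint_pos"].round(2))
a=(q[:,:2]-O)@X;b=(q[:,:2]-O)@Y
m=(abs(q[:,2]-.127)<.008)&(a>.1)&(a<.2)&(abs(b)<.06)
print("lid",m.sum(),cv2.minEnclosingCircle((np.c_[a,b][m]*1000).astype(np.float32)))
m=(a>.1)&(a<.2)&(abs(b)<.05)&(q[:,2]<.2);print(q[m,2].max())
E
```

```text
[ 0.34 -0.54 -0.38  0.   -1.73 -2.22]
lid 520 ((143.18325805664062, -0.20306286215782166), 31.168472290039062)
0.15891694444424972
```

arm_command:
  rows: [-0.3,0,0,0,0,-0.19,85,-0.6,0,0,0,0,-0.38,85,-0.9,0,0,0,0,-0.57,85,-0.93,0,0,0,0,-0.76,85,-0.93,0,0,0,0,-0.95,85,-0.93,0,0,0,0,-1,85]

```text
time: 10.4
eef_pos: [0.5191, -0.1162, 0.2337]
tcp_rot: [-0.237, 0.971, 0.0, -0.002]
ft_force: [-0.0, 0.9, 0.2]
width: 0.085
gripper_force: 0.0
```

arm_command:
  rows: [0,0,0,0,0,-0.19,85,0,0,0,0,0,-0.38,85,0,0,0,0,0,-0.57,85,0,0,0,0,0,-0.76,85,0,0,0,0,0,-0.95,85,0,0,0,0,0,-1,85,0,0,0,0,0,-1,85]

```text
time: 11.1
eef_pos: [0.5188, -0.116, 0.2346]
tcp_rot: [-0.589, 0.808, 0.001, -0.001]
ft_force: [-0.8, -0.2, -0.3]
width: 0.0851
gripper_force: 0.0
```

```bash
cat >> h.py <<'E'
O=np.array([.5215,-.1173]);X=np.array([-.951,.309]);Y=np.array([-.309,-.951])
def st():
    s=get_state();Q=s["eef_pos"];Rm=R.from_quat(s["tcp_rot"]).as_matrix()
    print("t",s["time"],"tcp clamp",((Q[:2]-O)@X).round(4),((Q[:2]-O)@Y).round(4),Q[2].round(4),"toolx",Rm[:,0].round(3),"tooly",Rm[:,1].round(3),"z",Rm[:,2].round(3),"w",s["width"],"F",s["gripper_force"],"ft",s["ft_force"].round(1))
E
python3 - <<'E'
from h import *
st();C=cam("wrist");im,d=get_image("wrist");P=cloud(C,d)
cv2.imwrite("pics/w4.png",im[:,:,::-1])
q=P[d>0];a=(q[:,:2]-O)@X;b=(q[:,:2]-O)@Y
for z0,z1 in((.16,.172),(.14,.163),(.095,.105),(.06,.075)):
    m=(q[:,2]>z0)&(q[:,2]<z1)&(abs(b)<.04)&(a>-.07)&(a<.105)
    print(z0,m.sum(),np.histogram(a[m],np.arange(-.07,.11,.01))[0],np.percentile(a[m],[1,50,99]).round(4),np.percentile(b[m],[1,50,99]).round(4))
E
```

```text
t 11.1 tcp clamp 0.003 -0.0004 0.2346 toolx [-0.305 -0.952  0.   ] tooly [-0.952  0.305  0.002] z [-0.002  0.    -1.   ] w 0.08514033729093336 F 0.0 ft [-0.8 -0.2 -0.3]
0.16 558 [  0   0   0   0 208 338   3   0   0   9   0   0   0   0   0   0   0] [-0.0267 -0.0179  0.0231] [-0.0098  0.0023  0.0128]
0.14 704 [  0   0   0   0  92 170  46   0 128 268   0   0   0   0   0   0   0] [-0.0272  0.0179  0.0283] [-0.0094  0.0058  0.0137]
0.095 662 [  0   0   0  60  50  42  99 125  93  56  84  53   0   0   0   0   0] [-0.038   0.0082  0.0443] [-0.0144  0.0125  0.0161]
0.06 959 [  0   0   0  32  25  18  42  51  22  24  40  27   0  66 231 319  62] [-0.0349  0.0733  0.0917] [-0.0211  0.0048  0.0217]
```

View pics/w4.png

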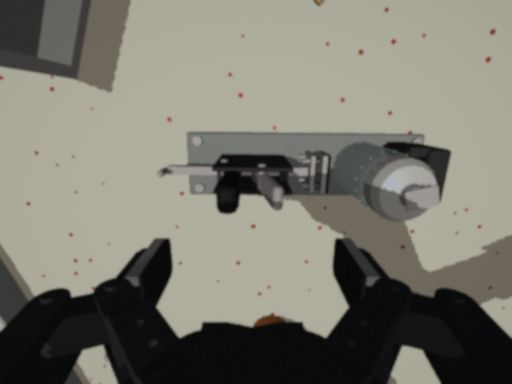

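Handle at (228,190), trigger at (270,188), pad at (322,172), pourer at (400,185). The handle's back is at clamp x = -27 mm, the trigger front at +27.5 and the pad face at +92.

arm_command:
  rows: [0.01,-0.02,0.2,0,0,0,85,0.01,-0.02,0.4,0,0,0,85,0.01,-0.02,0.6,0,0,0,85,0.01,-0.02,0.68,0,0,0,85,0.01,-0.02,0.68,0,0,0,70,0.01,-0.02,0.68,0,0,0,60]
  squeeze: 20

```text
time: 11.75
eef_pos: [0.522, -0.1186, 0.1352]
tcp_rot: [-0.589, 0.808, -0.001, 0.0]
ft_force: [-1.7, 1.1, 0.9]
width: 0.0603
gripper_force: 1.7
```

arm_command:
  rows: [0,0,0,0,0,0,57,0,0,0,0,0,0,57,0,0,0,0,0,0,57]

```text
time: 12.05
eef_pos: [0.5218, -0.1184, 0.135]
tcp_rot: [-0.589, 0.808, -0.0, 0.001]
ft_force: [-4.1, 1.5, 2.2]
width: 0.0573
gripper_force: 1.9
```

```bash
cat >> h.py <<'E'
def look(save=None):
    st();C=cam("wrist");im,d=get_image("wrist");P=cloud(C,d)
    if save:cv2.imwrite(save,im[:,:,::-1])
    q=P[d>0];a=(q[:,:2]-O)@X;b=(q[:,:2]-O)@Y;z=q[:,2]
    m=(z>.055)&(z<.074)&(abs(b)<.024)&(a>.046)&(a<.135)
    h=np.histogram(a[m],np.arange(.046,.136,.002))[0];print("pad hist",dict((int(46+2*i),int(n)) for i,n in enumerate(h) if n))
    m2=m&(z>.064);print("padtop 99%",np.percentile(a[m2],[90,97,99]).round(4))
    for nm,z0,z1 in(("lid",.115,.137),):
        m=(z>z0)&(z<z1)&(abs(b)<.05)&(a>.095)&(a<.2)
        if m.sum()>5:print(nm,m.sum(),cv2.minEnclosingCircle((np.c_[a,b][m]*1000).astype(np.float32)))
    m=(z>.13)&(z<.17)&(abs(b)<.02)&(abs(a)<.05);print("hand",np.histogram(a[m],np.arange(-.05,.055,.005))[0])
E
python3 -c "
from h import *
look('pics/w5.png')"
```

```text
t 12.05 tcp clamp -0.0006 0.0009 0.135 toolx [-0.306 -0.952 -0.   ] tooly [-0.952  0.306 -0.001] z [ 0.001  0.    -1.   ] w 0.05729406891914614 F 1.8590725609101355 ft [-4.1  1.5  2.2]
pad hist {60: 12, 62: 34, 64: 27, 66: 33, 68: 25, 70: 281, 72: 134, 74: 93, 76: 27, 78: 47, 80: 38, 82: 252, 84: 194, 86: 136, 88: 144, 90: 129, 92: 30, 108: 7, 110: 233, 112: 160, 114: 84, 116: 95, 118: 58, 120: 30, 122: 2}
padtop 99% [0.1142 0.1184 0.1204]
lid 3483 ((141.86080932617188, -0.04913264140486717), 31.53973388671875)
hand [  0 154 144 274 664 675 747 743 158   0   0   0 157 664 522 627 212 190
  40   0]
```

arm_command:
  rows: [0,-0.01,0,0,0,0,52,0,-0.03,0,0,0,0,46,0,-0.045,0,0,0,0,40,0,-0.055,0,0,0,0,35,0,-0.055,0,0,0,0,34,0,-0.055,0,0,0,0,34]
  squeeze: 25

```text
time: 12.7
eef_pos: [0.53, -0.1211, 0.135]
tcp_rot: [-0.589, 0.808, -0.001, 0.0]
ft_force: [-2.4, 1.0, 7.6]
width: 0.0359
gripper_force: 25.6
```

```bash
python3 -c "
from h import *
look('pics/w6.png')"
```

```text
t 12.7 tcp clamp -0.0092 0.001 0.135 toolx [-0.306 -0.952 -0.   ] tooly [-0.952  0.306 -0.001] z [ 0.001 -0.    -1.   ] w 0.03586547495873114 F 25.63292282866314 ft [-2.4  1.   7.6]
pad hist {68: 2, 70: 43, 72: 25, 74: 34, 76: 24, 78: 303, 80: 140, 82: 110, 84: 15, 86: 37, 88: 52, 90: 121, 92: 362, 94: 137, 96: 130, 98: 137, 100: 54, 108: 6, 110: 251, 112: 177, 114: 84, 116: 104, 118: 62, 120: 34, 122: 2}
padtop 99% [0.1144 0.1186 0.1204]
lid 3398 ((141.3298797607422, 0.07246088981628418), 31.341522216796875)
hand [  0  61 195 244 558 709 757 697  47 379 550 617 266 181  76   0   0   0
   0   0]
```

View pics/w6.png

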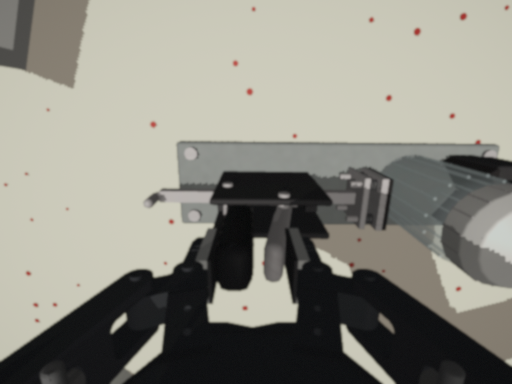

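The pad is at (372,198) and advanced 8 mm on the full squeeze. I'll release and squeeze again.

arm_command:
  rows: [0,0.02,0,0,0,0,44,0,0.04,0,0,0,0,52,0,0.06,0,0,0,0,59,0,0.06,0,0,0,0,59,0,0.045,0,0,0,0,52,0,0.025,0,0,0,0,46,0,0.01,0,0,0,0,40,0,0,0,0,0,0,35,0,0,0,0,0,0,34,0,0,0,0,0,0,34]
  squeeze: 20

```text
time: 13.75
eef_pos: [0.5299, -0.1212, 0.135]
tcp_rot: [-0.589, 0.808, -0.001, 0.0]
ft_force: [-2.2, 1.2, 7.0]
width: 0.0359
gripper_force: 20.6
```

```bash
python3 -c "
from h import *
look('pics/w7.png')"
```

```text
t 13.75 tcp clamp -0.0092 0.0011 0.135 toolx [-0.306 -0.952  0.   ] tooly [-0.952  0.306 -0.001] z [ 0.001 -0.001 -1.   ] w 0.03585569575221404 F 20.646779127710033 ft [-2.2  1.2  7. ]
pad hist {78: 33, 80: 30, 82: 30, 84: 27, 86: 109, 88: 309, 90: 132, 92: 45, 94: 37, 96: 54, 98: 58, 100: 388, 102: 141, 104: 133, 106: 137, 108: 117, 110: 117, 112: 110, 114: 66, 116: 98, 118: 61, 120: 32, 122: 1}
padtop 99% [0.1142 0.1184 0.1202]
lid 3390 ((141.92868041992188, 0.06382102519273758), 31.388729095458984)
hand [  0  62 191 254 559 699 759 674  66 382 552 624 273 170  83   0   0   0
   0   0]
```

arm_command:
  rows: [0,0.02,0,0,0,0,44,0,0.04,0,0,0,0,52,0,0.06,0,0,0,0,59,0,0.06,0,0,0,0,59,0,0.045,0,0,0,0,52,0,0.025,0,0,0,0,46,0,0.01,0,0,0,0,40,0,0,0,0,0,0,35,0,0,0,0,0,0,34,0,0,0,0,0,0,34]
  squeeze: 20

```text
time: 14.8
eef_pos: [0.5299, -0.1213, 0.1354]
tcp_rot: [-0.589, 0.808, -0.001, 0.0]
ft_force: [-2.2, 1.5, 7.7]
width: 0.036
gripper_force: 20.7
```

```bash
python3 -c "
from h import *
look('pics/w8.png')"
```

```text
t 14.8 tcp clamp -0.0092 0.0012 0.1354 toolx [-0.306 -0.952  0.   ] tooly [-0.952  0.306 -0.002] z [ 0.001 -0.001 -1.   ] w 0.03595325622674031 F 20.67534499510657 ft [-2.2  1.5  7.7]
pad hist {84: 2, 86: 41, 88: 31, 90: 29, 92: 30, 94: 64, 96: 357, 98: 131, 100: 65, 102: 12, 104: 59, 106: 87, 108: 427, 110: 136, 112: 125, 114: 143, 116: 133, 118: 93, 120: 97, 122: 82, 124: 80, 126: 50, 128: 12}
padtop 99% [0.1215 0.1255 0.1275]
lid 3179 ((145.737060546875, -0.3599027395248413), 30.937341690063477)
hand [  0  58 194 242 561 690 747 684  58 375 550 616 265 175  81   0   0   0
   0   0]
```

```bash
cat >> h.py <<'E'
def gap():
    st();A=[]
    for _ in range(3):
        C=cam("wrist");im,d=get_image("wrist");P=cloud(C,d)
        q=P[d>0];a=(q[:,:2]-O)@X;b=(q[:,:2]-O)@Y;z=q[:,2]
        m=(z>.062)&(z<.074)&(abs(b)<.018)&(a>.08)&(a<.135);A+=list(zip(a[m]*1000,z[m]*1000))
    A=np.array(A);bins=np.arange(86,130,.75);h=np.histogram(A[:,0],bins)[0]
    for x,n in zip(bins,h):
        mm=(A[:,0]>=x)&(A[:,0]<x+.75)
        if n:print(x,n,A[mm,1].mean().round(1),end="; ")
    print()
E
python3 -c "
from h import *
gap()"
```

```text
t 14.85 tcp clamp -0.0092 0.0012 0.1354 toolx [-0.306 -0.952  0.   ] tooly [-0.952  0.306 -0.002] z [ 0.001 -0.001 -1.   ] w 0.03604403169351573 F 20.71758754493203 ft [-2.8  0.5  7. ]
86.0 5 62.3; 86.75 6 62.5; 87.5 8 62.3; 88.25 6 62.4; 89.0 6 62.5; 89.75 7 62.5; 90.5 5 62.4; 91.25 2 62.6; 92.0 5 62.5; 92.75 3 62.3; 93.5 6 62.6; 94.25 4 62.2; 95.0 10 64.1; 95.75 207 64.5; 96.5 212 65.0; 97.25 139 66.2; 98.0 105 66.3; 98.75 114 66.2; 99.5 133 66.3; 100.25 73 66.1; 101.0 26 65.4; 101.75 10 64.1; 102.5 18 63.5; 103.25 23 63.1; 104.0 49 63.2; 104.75 33 63.1; 105.5 9 62.7; 106.25 46 63.1; 107.0 52 63.8; 107.75 312 65.6; 108.5 323 66.0; 109.25 137 68.1; 110.0 100 68.3; 110.75 128 68.3; 111.5 108 68.3; 112.25 116 68.2; 113.0 112 68.2; 113.75 122 68.2; 114.5 121 68.3; 115.25 114 68.3; 116.0 99 68.3; 116.75 94 69.3; 117.5 194 70.1; 118.25 129 69.8; 119.0 96 69.3; 119.75 135 68.8; 120.5 120 68.1; 121.25 50 67.6; 122.0 42 67.6; 122.75 36 68.5; 123.5 8 68.5;
```

arm_command:
  rows: [0,0.02,0,0,0,0,44,0,0.04,0,0,0,0,52,0,0.06,0,0,0,0,59,0,0.06,0,0,0,0,59,0,0.06,0,0,0,0,59,0,0.045,0,0,0,0,54,0,0.035,0,0,0,0,49,0,0.025,0,0,0,0,45,0,0.025,0,0,0,0,45,0,0.025,0,0,0,0,45]
  squeeze: 20

```text
time: 16.0
eef_pos: [0.5256, -0.1199, 0.1353]
tcp_rot: [-0.589, 0.808, -0.0, -0.0]
ft_force: [-6.5, 2.5, 6.7]
width: 0.045
gripper_force: 8.6
```

```bash
python3 -c "
from h import *
gap();look('pics/w9.png')"
```

```text
t 16.0 tcp clamp -0.0047 0.0012 0.1353 toolx [-0.306 -0.952  0.001] tooly [-0.952  0.306  0.   ] z [-0. -0. -1.] w 0.04501019975961523 F 8.603732585906982 ft [-6.5  2.5  6.7]
86.0 3 62.6; 86.75 6 62.5; 87.5 6 62.5; 88.25 2 62.9; 89.0 5 62.3; 89.75 4 62.4; 90.5 5 62.5; 91.25 7 62.7; 92.0 9 62.5; 92.75 4 62.7; 93.5 2 62.5; 94.25 8 62.3; 95.0 5 62.3; 95.75 3 62.3; 96.5 6 62.2; 97.25 3 62.5; 98.0 49 64.7; 98.75 284 64.5; 99.5 162 65.8; 100.25 113 66.3; 101.0 114 66.2; 101.75 127 66.3; 102.5 107 66.4; 103.25 56 65.9; 104.0 16 65.1; 104.75 14 63.6; 105.5 7 62.9; 106.25 47 63.2; 107.0 45 63.5; 107.75 301 65.7; 108.5 310 66.0; 109.25 138 68.1; 110.0 118 68.3; 110.75 107 68.4; 111.5 120 68.3; 112.25 116 68.3; 113.0 102 68.2; 113.75 120 68.2; 114.5 117 68.2; 115.25 123 68.2; 116.0 111 68.4; 116.75 103 69.3; 117.5 184 70.4; 118.25 127 69.9; 119.0 100 69.1; 119.75 120 69.0; 120.5 120 68.4; 121.25 56 68.0; 122.0 48 68.1; 122.75 34 68.2; 123.5 6 67.5; 
t 16.15 tcp clamp -0.0047 0.0012 0.1353 toolx [-0.306 -0.952  0.   ] tooly [-0.952  0.306 -0.   ] z [-0. -0. -1.] w 0.04537353613993595 F 8.670140728354454 ft [-6.9  2.6  7.5]
pad hist {84: 2, 86: 44, 88: 28, 90: 28, 92: 30, 94: 27, 96: 34, 98: 336, 100: 149, 102: 102, 104: 12, 106: 75, 108: 394, 110: 132, 112: 130, 114: 142, 116: 119, 118: 111, 120: 89, 122: 82, 124: 69, 126: 51, 128: 9}
padtop 99% [0.1211 0.1252 0.127 ]
lid 3335 ((148.7705078125, -0.13583694398403168), 31.344072341918945)
hand [  0  70 177 239 590 690 746 698 108   0   0 436 601 596 208 212  35   0
   0   0]
```

arm_command:
  rows: [0,-0.004,0,0,0,0,43.5,0,-0.008,0,0,0,0,42,0,-0.008,0,0,0,0,42,0,-0.008,0,0,0,0,42]
  squeeze: 20

```text
time: 16.6
eef_pos: [0.5269, -0.1204, 0.1358]
tcp_rot: [-0.589, 0.808, -0.0, -0.0]
ft_force: [-6.2, 1.5, 9.5]
width: 0.0422
gripper_force: 14.8
```

```bash
python3 -c "
from h import *
gap();look('pics/w10.png')
im,d=get_image('scene');cv2.imwrite('pics/s10.png',cv2.resize(im[110:290,160:380],(733,600),interpolation=3)[:,:,::-1])"
```

```text
t 16.6 tcp clamp -0.0061 0.0013 0.1358 toolx [-0.306 -0.952  0.001] tooly [-0.952  0.306 -0.   ] z [ 0.    -0.001 -1.   ] w 0.04224635684111473 F 14.783164064119774 ft [-6.2  1.5  9.5]
86.0 5 62.5; 86.75 4 62.4; 87.5 8 62.5; 88.25 6 62.5; 89.0 4 62.2; 89.75 6 62.5; 90.5 3 62.2; 91.25 7 62.4; 92.0 4 62.3; 92.75 4 62.4; 93.5 5 62.4; 94.25 7 62.3; 95.0 7 62.3; 95.75 3 62.5; 96.5 5 62.5; 97.25 9 62.3; 98.0 4 62.3; 98.75 32 64.2; 99.5 268 64.5; 100.25 177 65.6; 101.0 115 66.2; 101.75 123 66.4; 102.5 111 66.3; 103.25 106 66.2; 104.0 75 65.9; 104.75 11 65.2; 106.25 42 63.2; 107.0 46 63.7; 107.75 277 65.5; 108.5 361 66.0; 109.25 115 68.2; 110.0 114 68.3; 110.75 115 68.3; 111.5 117 68.4; 112.25 112 68.3; 113.0 103 68.2; 113.75 131 68.2; 114.5 115 68.3; 115.25 118 68.3; 116.0 103 68.2; 116.75 106 69.3; 117.5 187 70.4; 118.25 111 69.9; 119.0 95 69.3; 119.75 139 68.7; 120.5 114 68.5; 121.25 58 67.7; 122.0 48 68.2; 122.75 33 67.9; 123.5 10 67.9; 
t 16.75 tcp clamp -0.0061 0.0013 0.1358 toolx [-0.305 -0.952  0.001] tooly [-0.952  0.305 -0.001] z [ 0.    -0.001 -1.   ] w 0.0424846011486706 F 14.805503085826786 ft [-5.7  1.4  9.2]
pad hist {86: 42, 88: 30, 90: 30, 92: 32, 94: 26, 96: 29, 98: 173, 100: 270, 102: 128, 104: 35, 106: 51, 108: 370, 110: 130, 112: 136, 114: 134, 116: 130, 118: 99, 120: 98, 122: 77, 124: 72, 126: 51, 128: 6}
padtop 99% [0.1211 0.1256 0.1272]
lid 3300 ((147.2076416015625, 0.2540302276611328), 30.868227005004883)
hand [  0  63 185 243 562 685 740 690 101   0  73 636 731 278 158 152   0   0
   0   0]
```

View pics/w10.png

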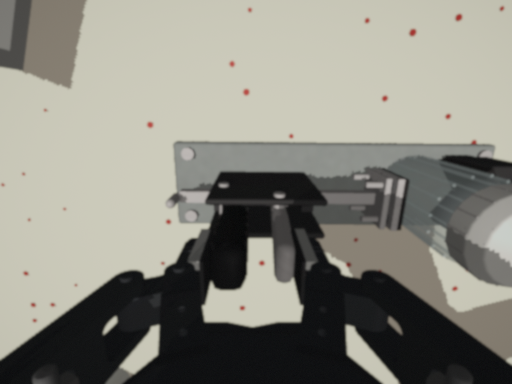

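The pad at (395,198) presses the pourer at (440,190) into the V. Its springs have given about 4 mm of the 8 available, and the trigger is held squeezed. I'm handing in now.

```bash
python3 -c "
from cell import *
print(sign_off())"
```

```text
the job is handed in; nothing more can be done
None
```

The lidded pourer stands upright in the V and is clamped with the pad's springs about 4 mm in. The gripper is still holding the trigger squeezed, the other things on the counter were not touched, and the job was handed in at about 17 s of the 67 s limit.

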